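# Arm the guarded heater switch on the lab bench

### The job

On the switch box, lift the hinged steel guard with a fingertip and keep it up on the back of the finger while you flip the toggle beneath it fully over, from leaning towards the open side to leaning towards the guard's hinge; then draw the finger out so that the guard drops shut. This is a touch-only job: pick nothing up, do not shove or lift the switch box, and leave the jar, tube rack and petri dish where they stand.

Things in the scene. Friction and masses are not known exactly. Their poses are not given: they have to be found in the camera images.
- switch_box: Loose grey box on rubber feet, 130 x 130 mm, top panel 80 mm above the bench, 1.8 to 2.6 kg. Origin: centre of its underside. x points from the guard's lip to its hinge (away from the robot, turned up to 20 degrees), z up. The toggle stands on its centre line under the steel guard. Two hinge posts, 14 x 10 mm, at x = 0, y = -42 and +42 mm, reach 117 mm above the bench.
- guard_hinge (a point): The guard's hinge axis, at box x = 0, y = 0, 112 mm above the bench; the axis runs along the box's y.
- guard_lip (a point): Middle of the guard's free lip (moves with the guard), 85 mm from the hinge axis. Shut: at box x = -85 mm, 112 mm above the bench; it overhangs the box's front face by 20 mm with only the bench beneath. The lip is a rolled edge 6 mm thick (its centre 1.5 mm above this point when shut), 70 mm wide along y.
- guard (a joint): Opening in rad: 0 shut (level), 1.3 stop. Steel plate 85 x 70 x 3 mm, about 80 g, underside 32 mm above the panel when shut; side flanges at y = -33.5 and +33.5 mm hang 17 mm below it over the 60 mm nearest the hinge; front open, 64 mm free between flanges. Always falls shut by its own weight when nothing holds it. It does not touch the toggle.
- toggle (a joint): Toggle angle in rad: 0 off (leaning 0.45 rad towards the lip), 0.9 on (leaning 0.45 rad towards the hinge); stops at both ends, stays where it is left, takes about 2 N at its tip to move. It starts between 0 and 0.1.
- toggle_tip (a point): Centre of the toggle's 11 mm round black tip, 24 mm from the toggle's pivot. The pivot lies at box x = -40 mm, y = 0, 80 mm above the bench; the steel stem is 7 mm thick. Off: tip at box x = -50 mm, 102 mm above the bench; on: x = -30 mm, same height.
- jar: Bystander: closed amber jar 52 mm across, 70 mm tall, loose, origin at the centre of its underside. Beside the box.
- tube_rack: Bystander: white block 50 x 130 mm, 45 mm tall, with four capped tubes to 91 mm, loose, origin at the centre of its underside, long along its y. Beside the box.
- petri: Bystander: closed glass petri dish 90 mm across, 18 mm tall, loose, origin at the centre of its underside. On the bench in front of the box, to the right (-y).
Mind the look-alikes: they are no part of the job. Of the things shaped like the switch_box, the grey one is meant.

How it is judged:
By the outcome, as a careful person would: the job done as asked, in the order asked, and still so for the second after the job is handed in, with the robot touching nothing.
It also fails if it takes over 42 s, if anything falls off the work surface, if the arm or the gripper's body presses on something with over 40 N, if the wrist force passes 120 N, or if a joint passes its speed limit or range.

### The arm

A 6-joint arm with a two-finger parallel gripper is mounted at the origin on the work surface. World frame = base frame: x ahead of the robot, y to its left, z up, the work surface at z = 0. Lengths are in mm, angles in rad, forces in N, time in s.
With the tool pointing down it reaches from about 300 to 775 mm from the base axis. Payload 14.6 kg.
Tool frame: the origin (TCP) lies at the very end of the fingers, on their centre line; the grasp point (between the pads) lies 19 mm behind it; z points along the fingers, y is the line along which they close (so a half turn about z gives the same grasp; the last joint's range is limited). The gripper opens to 94 mm and grips with 3 to 60 N. Pads are 16 mm wide; open, the fingers measure 119 mm over their backs; the gripper's body (75 mm by 177 mm) begins 78 mm behind the grasp point.
Start: joints at [-1.342, 0.3, 1.521, -0, 1.321, -0.067], TCP at [160.321, -526.105, 205.446] pointing down, gripper open.
Joint ranges: [-3.03, 3.03], [-0.79, 2.21], [0.23, 2.52], [-1.04, 4.18], [0, 3.07], [-2.55, 2.55]. Speed limits (rad/s): [2.22, 2.22, 2.57, 3.14, 3.14, 3.14].

### API

Orientations are given as [roll, pitch, yaw] about the fixed x, y, z axes, in that order (R = Rz(yaw) Ry(pitch) Rx(roll)).
In Python, from cell import manip, optics gives the robot as it stands.
- The arm moves only by the shell command python3 -m crank 'ROWS' [FORCE]. ROWS is JSON, a list of rows, each a list of 7 numbers: the opening in per cent of the stroke, from 0 (shut) to 100 (fully open), then the shift along the tool's x, y, z in mm, then the turn, a rotation vector about the tool's x, y, z in rad. A call has 1 to 10 rows; each row is the pose to reach, as a shift and turn from the pose commanded when the call began, along the tool's axes at that moment; what a row does not reach only later rows make up. A row lasts 1/10 s, in which the tool goes at most 50 mm and 8.59 degrees, less where a joint would pass 70% of its speed; a pose out of reach is approached as far as the arm can. A call with a gripper value outside its range is refused whole. The fingers move at their own pace and stop on an object; FORCE is the grip in N (left out, the last holds). Time passes only in rows, so rows that repeat a pose let the fingers close. It gives the time, the measured TCP pose, the force, the opening and the grip force at its end, in the units of the state.
- manip.read_state(): the state, without advancing time (a new reading comes with each control period).
- optics.camera(name): name is "side" or "top"; returns (picture, depth): 400x640x3 uint8, red, green, blue; 400x640 float32, mm along the optical axis (not along the pixel's ray), 0 where there is no reading.
- optics.calibration(name): a dict with "camera_matrix" (3x3 intrinsics, pixels), "R" (3x3) and "t" (3): a world point X has camera coordinates R X + t. Camera axes: x right, y down, z forward; pixel columns grow to the right and rows downward; lengths in mm; the calibration is good to about 2 mm. A picture is of the moment at which its call begins. calibration takes no time and is no camera call.
- manip.sign_off(): hands the job in; it is judged then, once.
The state is a dict: "clock": time; "joints": joint angles; "qd": joint speeds; "effort": joint torques, N m; "eef_pos": TCP position; "eef_rot": TCP orientation; "wrist_force": force on the tool from outside, world axes, zero at the start; "moment": the same for the moment, N m; "finger_gap": finger opening in mm; "finger_force": force on a finger pad.
Only numpy, scipy, OpenCV 4.12 (cv2) and the standard library are available. Lean on these libraries where they do the work, as an engineer would, in place of code of your own. Each camera call takes 0.05 s, during which the arm holds its last target. There are 200 camera calls.

## Working session

There is one attempt and no reset: what is moved stays moved. The work goes in short steps, Python scripts to look and compute and a shell command to move; the robot and the scene stay as the last step left them, time stands still between calls to the robot, and variables do not carry over. Pictures are saved under pics/ and viewed, at most 10 in all, crops included, and the job is handed in when it is done.

```bash
ls; mkdir -p pics; python3 - <<'E'
from cell import manip, optics
import cv2,numpy as np
for n in("top","side"):
    p,d=optics.camera(n); cv2.imwrite(f"pics/{n}0.png",p[:,:,::-1]); np.save(f"{n}0.npy",d)
    c=optics.calibration(n); print(n,{k:np.round(v,3).tolist() for k,v in c.items()})
print(manip.read_state())
E
```

```text
pics
top {'camera_matrix': [[408.672, 0.0, 324.757], [0.0, 408.672, 200.588], [0.0, 0.0, 1.0]], 'R': [[-0.018, -1.0, -0.011], [-0.997, 0.019, -0.074], [0.075, 0.01, -0.997]], 't': [59.34, 590.529, 997.894]}
side {'camera_matrix': [[399.047, 0.0, 310.966], [0.0, 399.047, 205.323], [0.0, 0.0, 1.0]], 'R': [[-0.999, -0.035, -0.005], [-0.018, 0.628, -0.778], [0.03, -0.778, -0.628]], 't': [580.933, 55.202, 1030.134]}
{'clock': 0.1, 'joints': array([-1.34161254e+00,  3.00391663e-01,  1.52146899e+00, -2.73216090e-05,
        1.32070599e+00, -6.65569596e-02]), 'qd': array([ 0.0002486 , -0.00241576, -0.00239094,  0.000316  , -0.00079954,
       -0.00110834]), 'effort': array([-3.67060784e-05, -5.32647943e+01, -3.53287590e+01,  7.08615454e-02,
        2.34680978e-02, -6.46499166e-05]), 'eef_pos': array([ 160.26028148, -525.90699363,  204.97732276]), 'eef_rot': array([-3.14061906e+00, -3.83714442e-05,  2.95747499e-01]), 'wrist_force': array([0.77512783, 0.0017058 , 0.70239468]), 'moment': array([-0.01920934,  0.05523197, -0.00270522]), 'finger_force': 0.0, 'finger_gap': 94.02324832872337}
```

View pics/top0.png

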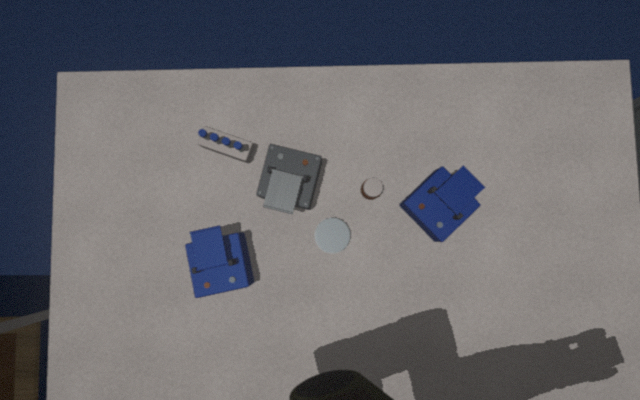

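View pics/side0.png

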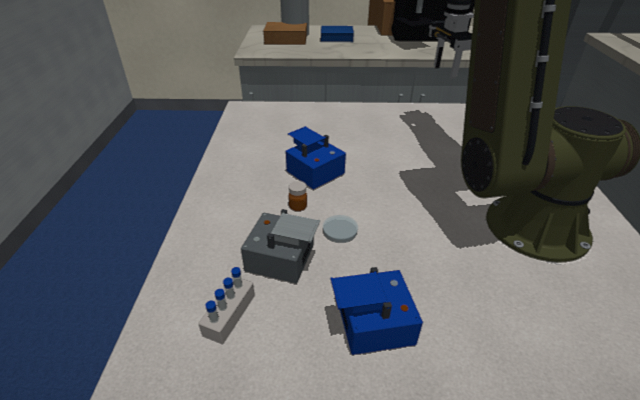

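The grey box is at about (290,178) in the top view and (280,245) in the side view, with the guard lip towards the robot. The blue boxes are decoys. Next I'll take enlarged crops.

```bash
cat > h.py <<'E'
from cell import manip, optics
import numpy as np, cv2
def w(n,u,v,z=None,d=None):
    c=optics.calibration(n);K,R,t=[np.array(c[k]) for k in("camera_matrix","R","t")]
    r=np.linalg.solve(K,[u,v,1.]);o=-R.T@t;g=R.T@r
    return o+g*(d if z is None else (z-o[2])/g[2])
def px(n,X):
    c=optics.calibration(n);K,R,t=[np.array(c[k]) for k in("camera_matrix","R","t")]
    q=K@(R@np.array(X,float)+t);return q[:2]/q[2]
E
python3 - <<'E'
import cv2,numpy as np
from h import *
a=cv2.imread("pics/top0.png")[135:225,245:345];b=cv2.imread("pics/side0.png")[200:290,230:330]
f=lambda i:cv2.resize(i,None,fx=5.5,fy=5.5,interpolation=cv2.INTER_CUBIC)
cv2.imwrite("pics/crop0.png",cv2.convertScaleAbs(f(a),alpha=1.8))
d=np.load("top0.npy")
# points by height
P=[]
for v in range(130,230):
  for u in range(240,345):
    if d[v,u]>0:P.append(np.r_[w("top",u,v,d=d[v,u]),u,v])
P=np.array(P)
for lo,hi in((70,90),(106,114),(114,125)):
  q=P[(P[:,2]>lo)&(P[:,2]<hi)]
  print(lo,len(q),np.median(q[:,2]),cv2.minAreaRect(q[:,:2].astype(np.float32)))
  print(cv2.boxPoints(cv2.minAreaRect(q[:,:2].astype(np.float32))).round(1).tolist())
E
```

```text
Traceback (most recent call last):
  File "h.py", line 4, in w
    c=optics.calibration(n);K,R,t=[np.array(c[k]) for k in("camera_matrix","R","t")]
ValueError: time passes only in moves, steps and waits
```

View pics/crop0.png

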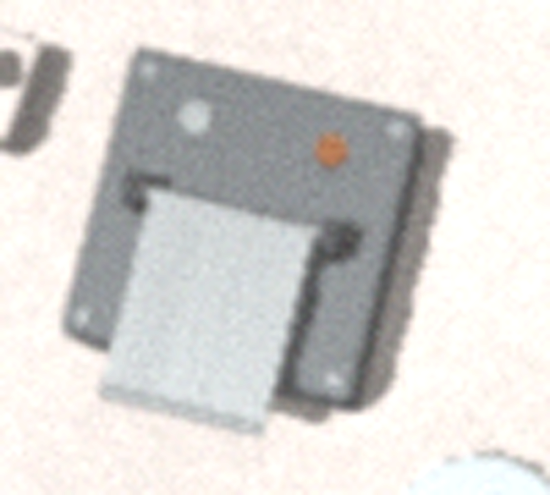

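The crop shows the panel corners at crop pixels (138,47), (418,115), (358,408) and (65,328). The guard lip runs from (100,392) to (262,430). I'll cache the calibration and fit the pose.

```bash
sed -i '/^def w/,$d' h.py; cat >> h.py <<'E'
import os,pickle
if not os.path.exists("cal.pkl"): pickle.dump({n:optics.calibration(n) for n in("top","side")},open("cal.pkl","wb"))
C=pickle.load(open("cal.pkl","rb"))
def kr(n): return [np.array(C[n][k]) for k in("camera_matrix","R","t")]
def w(n,u,v,z=None,d=None):
    K,R,t=kr(n);r=np.linalg.solve(K,[u,v,1.]);o=-R.T@t;g=R.T@r
    return R.T@(r*d-t) if z is None else o+g*(z-o[2])/g[2]
def px(n,X):
    K,R,t=kr(n);q=K@(R@np.array(X,float)+t);return q[:2]/q[2]
E
python3 - <<'E'
from h import *
d=np.load("top0.npy")
P=np.array([np.r_[w("top",u,v,d=d[v,u]),u,v] for v in range(130,230) for u in range(240,345) if d[v,u]>0])
for lo,hi in((70,90),(106,125)):
  q=P[(P[:,2]>lo)&(P[:,2]<hi)&(P[:,3]>256)]
  r=cv2.minAreaRect(q[:,:2].astype(np.float32));print(lo,len(q),np.median(q[:,2]),r)
  print(cv2.boxPoints(r).round(1).tolist())
for n,l,z in(("panel",[(138,47),(418,115),(358,408),(65,328)],80),("lip",[(100,392),(262,430)],113),("guardback",[(150,190),(318,230)],115)):
  print(n,[w("top",245+a/5.5,135+b/5.5,z=z).round(1).tolist() for a,b in l])
for n,uv,z in(("jar",(373,187),70),("petri",(332,236),18)): print(n,w("top",*uv,z=z).round())
E
```

```text
70 1936 79.24440111931608 ((649.5162353515625, 133.33984375), (130.04507446289062, 129.7383270263672), 74.87920379638672)
[[569.9000244140625, 87.5], [695.2000122070312, 53.599998474121094], [729.0999755859375, 179.1999969482422], [603.9000244140625, 213.0]]
106 1282 114.40326244290391 ((610.2291870117188, 144.02346801757812), (93.99690246582031, 94.18353271484375), 74.95310974121094)
[[552.5999755859375, 110.9000015258789], [643.5, 86.4000015258789], [667.9000244140625, 177.1999969482422], [577.0, 201.60000610351562]]
panel [[726.0, 175.5, 80.0], [693.8, 54.7, 80.0], [567.6, 82.6, 80.0], [604.4, 207.9, 80.0]]
lip [[574.5, 187.7, 113.0], [557.5, 120.9, 113.0]]
guardback [[658.0, 166.0, 115.0], [639.9, 96.4, 115.0]]
jar [618. -68.  70.]
petri [503.  32.  18.]
```

```bash
cat >> h.py <<'E'
from scipy.spatial.transform import Rotation as Ro
BC=np.array([649.5,133.3]);YAW=-0.264
def box(p): return (np.r_[BC+Ro.from_euler("z",YAW).as_matrix()[:2,:2]@np.array(p[:2]),p[2]]).astype(float)
def rel(tcp,tilt):
    "tcp in box frame (z from bench), tilt of tool from vertical -> shift, turn in tool axes"
    s=manip.read_state();R0=Ro.from_euler("xyz",s["eef_rot"])
    R1=Ro.from_euler("xyz",[np.pi,0,YAW])*Ro.from_rotvec([0,tilt,0])
    print("now",s["clock"],s["eef_pos"].round(1),"F",s["wrist_force"].round(2))
    print("shift",R0.inv().apply(box(tcp)-s["eef_pos"]).round(1),"turn",(R0.inv()*R1).as_rotvec().round(3))
E
python3 - <<'E'
from h import *
d=np.load("top0.npy")
for n,(a,b,c,e) in dict(dec1=(215,305,180,258),dec2=(155,250,395,490)).items():
  Q=np.array([w("top",u,v,d=d[v,u]) for v in range(a,b) for u in range(c,e) if d[v,u]>0])
  m=Q[Q[:,2]>60];print(n,m.min(0).round(),m.max(0).round(),"top at",m[m[:,2].argmax()].round())
rel([-160,0,230],0)
rel([-160,0,230],np.pi/4)
E
```

```text
dec1 [368. 229.  60.] [534. 379. 121.] top at [478. 322. 121.]
dec2 [ 487. -316.   60.] [ 664. -137.  121.] top at [ 613. -307.  121.]
now 0.1 [ 160.3 -525.9  205. ] F [0.78 0.   0.7 ]
shift [ 524.5 -573.   -24.4] turn [-0.001  0.     0.56 ]
now 0.1 [ 160.3 -525.9  205. ] F [0.78 0.   0.7 ]
shift [ 524.5 -573.   -24.4] turn [-0.221  0.765  0.53 ]
```

```bash
python3 -m crank '[[0,100,-110,-25,0,0,0.11],[0,200,-220,-25,0,0,0.22],[0,300,-330,-25,0,0,0.33],[0,400,-440,-25,0,0,0.44],[0,524,-573,-25,0,0,0.56],[0,524,-573,-25,0,0,0.56],[0,524,-573,-25,0,0,0.56],[0,524,-573,-25,0,0,0.56],[0,524,-573,-25,0,0,0.56],[0,524,-573,-25,0,0,0.56]]' 10; python3 -c "
from h import *
rel([-160,0,230],np.pi/4)"
```

```text
clock: 1.1
eef_pos: [374.8, -74.3, 225.7]
eef_rot: [3.142, -0.0, -0.264]
wrist_force: [0.6, -0.5, -0.7]
finger_gap: 17.5
finger_force: 0.0
now 1.1 [374.8 -74.3 225.7] F [ 0.64 -0.47 -0.66]
shift [  50.9 -272.1   -4.3] turn [ 0.     0.785 -0.   ]
```

```bash
python3 -m crank '[[0,50,-272,-5,0,0.785,0],[0,50,-272,-5,0,0.785,0],[0,50,-272,-5,0,0.785,0],[0,50,-272,-5,0,0.785,0],[0,50,-272,-5,0,0.785,0],[0,50,-272,-5,0,0.785,0],[0,50,-272,-5,0,0.785,0],[0,50,-272,-5,0,0.785,0],[0,50,-272,-5,0,0.785,0],[0,50,-272,-5,0,0.785,0]]'; python3 -c "
from h import *
rel([-120,0,100],np.pi/4)
print(manip.read_state()['joints'].round(2),manip.read_state()['finger_gap'])"
```

```text
clock: 2.1
eef_pos: [504.8, 138.1, 255.8]
eef_rot: [-3.128, -0.73, -0.223]
wrist_force: [-0.2, -1.3, 0.9]
finger_gap: -0.0
finger_force: 0.0
now 2.1 [504.8 138.1 255.8] F [-0.22 -1.32  0.88]
shift [-87.3 -30.6 131.4] turn [-0.041  0.055  0.029]
[ 0.39 -0.09  2.   -0.62  0.7   2.55] -0.039862710078127146
```

The last joint hit its range limit at 2.55. I'll take the half-turn equivalent of the grasp while still high.

```bash
python3 -m crank '[[0,0,0,0,0,0,-0.15],[0,0,0,0,0,0,-0.3],[0,0,0,0,0,0,-0.45],[0,0,0,0,0,0,-0.6],[0,0,0,0,0,0,-0.75],[0,0,0,0,0,0,-0.9],[0,0,0,0,0,0,-1.05],[0,0,0,0,0,0,-1.2],[0,0,0,0,0,0,-1.35],[0,0,0,0,0,0,-1.5]]'; sed -i 's/\[np.pi,0,YAW\])\*Ro.from_rotvec(\[0,tilt,0\])/[np.pi,0,YAW+np.pi])*Ro.from_rotvec([0,-tilt,0])/' h.py; python3 -c "
from h import *
rel([-120,0,190],np.pi/4)
print(manip.read_state()['joints'].round(2))"
```

```text
clock: 3.1
eef_pos: [504.9, 138.1, 256.0]
eef_rot: [2.412, -0.053, 1.309]
wrist_force: [0.1, 0.2, -1.0]
finger_gap: 0.6
finger_force: 0.0
now 3.1 [504.9 138.1 256. ] F [ 0.14  0.25 -1.03]
shift [ 29.5 -29.5  64.4] turn [-0.013 -0.076 -1.605]
[ 0.39 -0.09  2.   -0.62  0.7   1.05]
```

```bash
python3 -m crank '[[0,15,-15,30,0,0,-0.15],[0,30,-30,64,0,0,-0.3],[0,30,-30,64,0,0,-0.6],[0,30,-30,64,0,0,-1],[0,30,-30,64,-0.01,-0.08,-1.6],[0,30,-30,64,-0.01,-0.08,-1.6],[0,30,-30,64,-0.01,-0.08,-1.6],[0,30,-30,64,-0.01,-0.08,-1.6],[0,30,-30,64,-0.01,-0.08,-1.6],[0,30,-30,64,-0.01,-0.08,-1.6]]';python3 -m crank '[[0,0,0,0,0,0,-0.1],[0,0,0,0,0,0,-0.1]]';  python3 - <<'E'
from h import *
rel([-120,0,100],np.pi/4)
print(manip.read_state()['joints'].round(2))
for n in("top","side"):
    p,d=optics.camera(n); cv2.imwrite(f"pics/{n}1.png",p[:,:,::-1]); np.save(f"{n}1.npy",d)
a=cv2.imread("pics/side1.png")[150:300,190:390]
cv2.imwrite("pics/c1.png",cv2.resize(a,None,fx=4,fy=4))
E
```

```text
clock: 4.1
eef_pos: [533.4, 165.4, 190.2]
eef_rot: [3.039, 0.774, 2.727]
wrist_force: [1.1, -0.1, 0.6]
finger_gap: 0.5
finger_force: 0.0
clock: 4.3
eef_pos: [533.4, 165.5, 190.2]
eef_rot: [3.133, 0.778, 2.861]
wrist_force: [0.6, -0.3, 0.2]
finger_gap: 0.5
finger_force: 0.0
now 4.3 [533.4 165.5 190.2] F [ 0.56 -0.35  0.16]
shift [63.  -1.4 64.6] turn [-0.003 -0.007 -0.012]
[ 0.46  0.1   1.99 -0.93  0.63 -0.17]
```

View pics/c1.png

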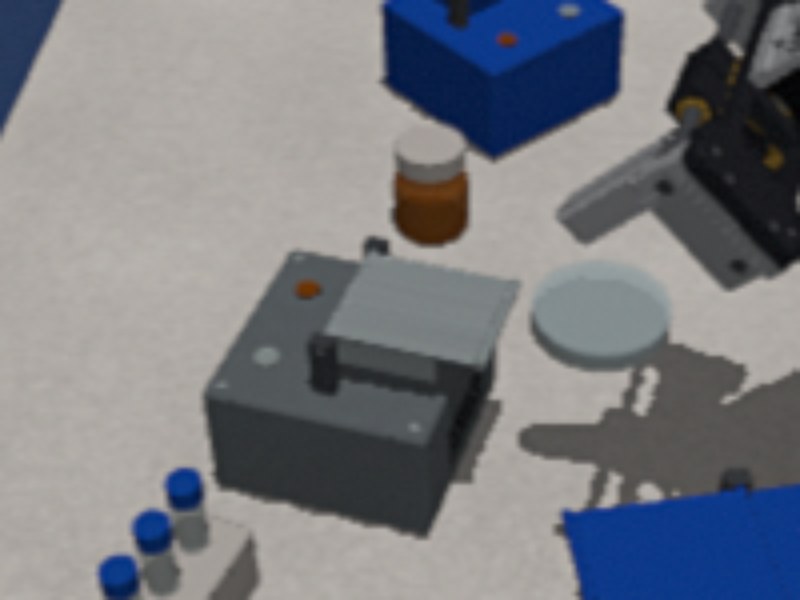

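The finger is narrow only near its tip and widens at a bracket further back, around crop (660,190) to (740,285). I'll measure that profile in tool coordinates to see whether the lip would hit it.

```bash
python3 - <<'E'
from h import *
s=manip.read_state();R0=Ro.from_euler("xyz",s["eef_rot"])
for n in("side","top"):
  d=np.load(n+"1.npy")
  Q=np.array([w(n,u,v,d=d[v,u]) for v in range(100,300) for u in range(150,450) if d[v,u]>0])
  Q=R0.inv().apply(Q-s["eef_pos"]); Q=Q[(abs(Q[:,0])<60)&(abs(Q[:,1])<100)]
  print(n)
  for z in range(8,-110,-8):
    q=Q[(Q[:,2]<=z)&(Q[:,2]>z-8)]
    if len(q)>1: print(z,len(q),"x",q[:,0].min().round(),q[:,0].max().round(),"y",q[:,1].min().round(),q[:,1].max().round())
E
```

```text
side
0 19 x -10.0 6.0 y -7.0 11.0
-8 40 x -11.0 10.0 y -9.0 14.0
-16 46 x -10.0 9.0 y -11.0 14.0
-24 46 x -11.0 9.0 y -12.0 14.0
-32 46 x -11.0 9.0 y -11.0 15.0
-40 48 x -11.0 9.0 y -12.0 15.0
-48 28 x -11.0 8.0 y -10.0 15.0
-56 16 x -10.0 -8.0 y -12.0 10.0
-64 13 x -11.0 -8.0 y -11.0 8.0
-72 12 x -10.0 -9.0 y -11.0 9.0
-96 180 x -34.0 33.0 y -78.0 83.0
-104 255 x -35.0 34.0 y -79.0 83.0
top
0 16 x -11.0 -6.0 y -8.0 9.0
-8 42 x -10.0 7.0 y -12.0 12.0
-16 33 x -10.0 8.0 y -12.0 13.0
-24 42 x -10.0 7.0 y -12.0 12.0
-32 40 x -10.0 9.0 y -12.0 13.0
-40 43 x -11.0 6.0 y -12.0 13.0
-48 43 x -11.0 8.0 y -12.0 12.0
-56 43 x -10.0 10.0 y -12.0 12.0
-64 49 x -11.0 5.0 y -13.0 13.0
-72 41 x -11.0 3.0 y -13.0 13.0
-80 15 x -11.0 -7.0 y -10.0 13.0
-96 51 x -34.0 12.0 y -80.0 81.0
-104 178 x -35.0 25.0 y -80.0 80.0
```

The fingers stay slim for 80 mm; what looked like a bracket is the gripper body. Descending in front of the lip.

```bash
python3 -m crank '[[0,16,-0.5,18,0,0,-0.01],[0,32,-1,36,0,-0.007,-0.012],[0,48,-1.4,54,0,-0.007,-0.012],[0,63,-1.4,71.7,0,-0.007,-0.012],[0,63,-1.4,71.7,0,-0.007,-0.012],[0,63,-1.4,71.7,0,-0.007,-0.012]]';  python3 - <<'E'
from h import *
rel([-87,0,95],np.pi/4)
rel([-87,0,120],np.pi/4)
E
```

```text
clock: 5.0
eef_pos: [543.6, 166.6, 119.0]
eef_rot: [-3.14, 0.736, 2.874]
wrist_force: [-0.1, -0.4, 0.3]
finger_gap: 0.4
finger_force: 0.0
now 5.0 [543.6 166.6 119. ] F [-0.08 -0.42  0.27]
shift [-1.6 -4.4 33.9] turn [-0.004 -0.05  -0.002]
now 5.0 [543.6 166.6 119. ] F [-0.08 -0.42  0.27]
shift [-18.4  -4.4  15.4] turn [-0.004 -0.05  -0.002]
```

```bash
python3 -m crank '[[0,0,0,0,0,0,0],[0,0,0,0,0,0,0]]';  python3 - <<'E'
from h import *
rel([-115,0,95],np.pi/4)
print(manip.read_state()["joints"].round(2))
E
```

```text
clock: 5.2
eef_pos: [543.7, 167.0, 119.6]
eef_rot: [-3.14, 0.737, 2.876]
wrist_force: [-0.2, 0.6, -0.2]
finger_gap: 0.5
finger_force: 0.0
now 5.2 [543.7 167.  119.6] F [-0.17  0.56 -0.22]
shift [19.5 -4.9 15.5] turn [-0.003 -0.049 -0.001]
[ 0.44  0.24  2.01 -1.04  0.53 -0.03]
```

Joint 4 is at its limit of -1.04. A steeper tilt of 0.6 rad from vertical frees it.

```bash
python3 -m crank '[[0,0,0,0,0,0.137,0],[0,0,0,0,0,0.137,0]]';  python3 - <<'E'
from h import *
rel([-115,0,96],.6)
print(manip.read_state()["joints"].round(2))
E
```

```text
clock: 5.4
eef_pos: [543.7, 167.4, 119.6]
eef_rot: [-3.141, 0.596, 2.876]
wrist_force: [0.5, 0.4, -0.1]
finger_gap: 0.4
finger_force: 0.0
now 5.4 [543.7 167.4 119.6] F [ 0.49  0.35 -0.06]
shift [16.5 -5.3 17.3] turn [-0.002 -0.004 -0.001]
[ 0.4   0.24  1.93 -0.68  0.58 -0.4 ]
```

```bash
python3 -m crank '[[0,8,-3,9,0,0,0],[0,16.5,-5.3,17.3,0,0,0],[0,16.5,-5.3,17.3,0,0,0]]';  python3 - <<'E'
from h import *
print(manip.read_state()["joints"].round(2))
rel([-88,0,96],.6)
rel([-88,0,125],.6)
E
```

```text
clock: 5.7
eef_pos: [537.7, 162.4, 94.4]
eef_rot: [-3.138, 0.597, 2.877]
wrist_force: [0.2, 0.5, -0.4]
finger_gap: 0.5
finger_force: 0.0
[ 0.4   0.27  1.97 -0.75  0.53 -0.32]
now 5.7 [537.7 162.4  94.4] F [ 0.24  0.48 -0.39]
shift [-23.6   1.1  14.1] turn [-0.004 -0.003 -0.001]
now 5.7 [537.7 162.4  94.4] F [ 0.24  0.48 -0.39]
shift [-39.9   1.   -9.8] turn [-0.004 -0.003 -0.001]
```

```bash
python3 -m crank '[[0,-6,0.3,3.5,0,0,0],[0,-12,0.5,7,0,0,0],[0,-18,1,10.5,0,0,0],[0,-23,1,13,0,0,0],[0,-26,1,9,0,0,0],[0,-29,1,4,0,0,0],[0,-33,1,0,0,0,0],[0,-36,1,-5,0,0,0],[0,-40,1,-10,0,0,0],[0,-40,1,-10,0,0,0]]';  python3 - <<'E'
from h import *
rel([-70,0,96.4],.6)
for n in("top","side"):
    p,d=optics.camera(n); cv2.imwrite(f"pics/{n}2.png",p[:,:,::-1])
a=cv2.imread("pics/side2.png")[180:300,220:380]
cv2.imwrite("pics/c2.png",cv2.resize(a,None,fx=5,fy=5))
E
```

```text
clock: 6.7
eef_pos: [565.6, 156.8, 127.3]
eef_rot: [-3.14, 0.6, 2.876]
wrist_force: [-1.1, 1.8, 0.0]
finger_gap: 0.1
finger_force: 0.5
now 6.7 [565.6 156.8 127.3] F [-1.13  1.78  0.03]
shift [ 3.3 -0.7 35.2] turn [-0.003 -0.    -0.001]
```

View pics/c2.png

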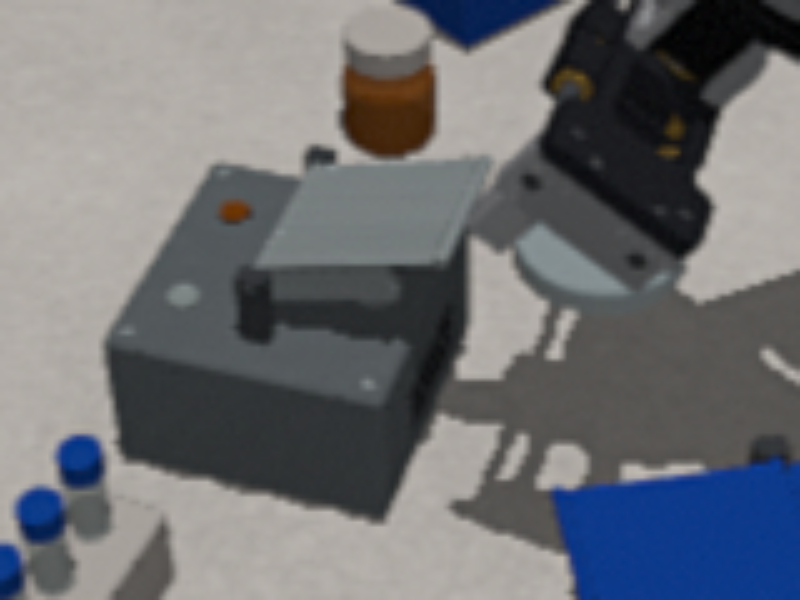

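The guard is up, with its lip at crop (440–490, 160–265) resting on the finger. Sliding in along the finger axis to just short of the toggle.

```bash
python3 -m crank '[[0,0,-0.2,6,0,0,0],[0,1,-0.4,12,0,0,0],[0,2,-0.5,18,0,0,0],[0,2,-0.7,24,0,0,0],[0,3,-0.7,30,0,0,0],[0,3.3,-0.7,35,0,0,0],[0,3.3,-0.7,35,0,0,0]]';  python3 - <<'E'
from h import *
rel([-48,0,96.4],.6)
rel([-43,0,96.4],.6)
E
```

```text
clock: 7.5
eef_pos: [581.5, 151.1, 94.5]
eef_rot: [-3.138, 0.598, 2.877]
wrist_force: [0.2, 0.3, 0.6]
finger_gap: 0.6
finger_force: 0.2
now 7.5 [581.5 151.1  94.5] F [0.19 0.32 0.63]
shift [-19.5   0.6  11. ] turn [-0.004 -0.002 -0.001]
now 7.5 [581.5 151.1  94.5] F [0.19 0.32 0.63]
shift [-23.7   0.6  13.8] turn [-0.004 -0.002 -0.001]
```

```bash
python3 -m crank '[[0,-2.5,0,1.5,0,0,0],[0,-5,0,2.5,0,0,0],[0,-7.5,0,4,0,0,0],[0,-10,0,5,0,0,0],[0,-12,0,6.5,0,0,0],[0,-14,0,7.5,0,0,0],[0,-16,0,9,0,0,0],[0,-18,0,10,0,0,0],[0,-19.5,0.5,11,0,0,0]]';  python3 - <<'E'
from h import *
rel([-43,0,96.4],.6)
for n in("top","side"):
    p,d=optics.camera(n); cv2.imwrite(f"pics/{n}3.png",p[:,:,::-1])
a=cv2.imread("pics/side3.png")[180:300,220:380]
cv2.imwrite("pics/c3.png",cv2.resize(a,None,fx=5,fy=5))
E
```

```text
clock: 8.4
eef_pos: [603.2, 145.8, 97.1]
eef_rot: [-3.138, 0.598, 2.876]
wrist_force: [-3.0, -0.6, 0.7]
finger_gap: 0.4
finger_force: 1.4
now 8.4 [603.2 145.8  97.1] F [-2.98 -0.61  0.65]
shift [-3.7  0.   3.4] turn [-0.004 -0.002 -0.001]
```

View pics/c3.png

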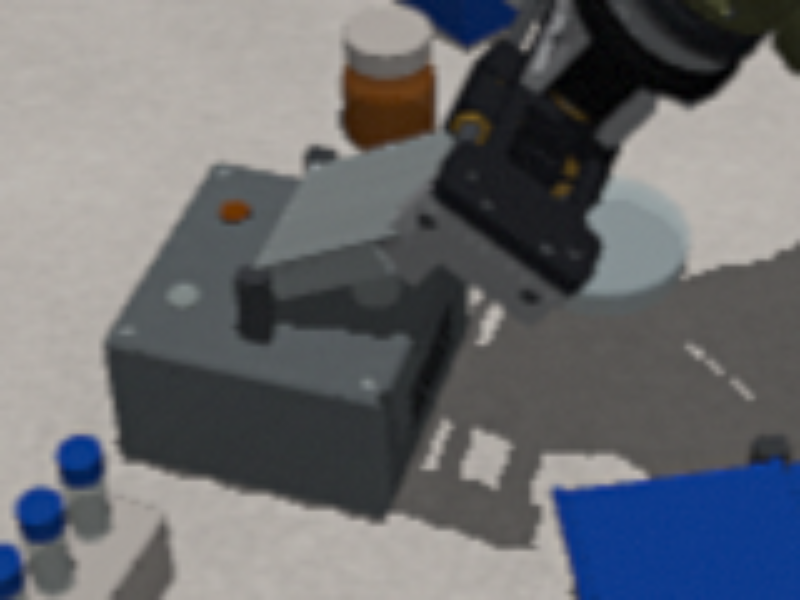

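The guard is riding on the finger, the box hasn't moved (same corners as before), and about 3 N shows the toggle is being pushed. Continuing in small steps until the stop is felt.

```bash
python3 -m crank '[[0,-0.8,0,0.6,0,0,0],[0,-1.6,0,1.1,0,0,0],[0,-2.5,0,1.7,0,0,0],[0,-2.5,0,1.7,0,0,0]]'; python3 -m crank '[[0,-0.8,0,0.6,0,0,0],[0,-0.8,0,0.6,0,0,0]]'; python3 -m crank '[[0,-0.8,0,0.6,0,0,0],[0,-0.8,0,0.6,0,0,0]]'; python3 -c "
from h import *
rel([-43,0,96.4],.6)"
```

```text
clock: 8.9
eef_pos: [606.1, 145.1, 97.2]
eef_rot: [-3.139, 0.599, 2.876]
wrist_force: [-2.2, -0.7, -0.5]
finger_gap: 0.7
finger_force: 0.9
clock: 9.1
eef_pos: [607.0, 144.9, 97.1]
eef_rot: [-3.139, 0.598, 2.876]
wrist_force: [-2.6, 0.4, 0.8]
finger_gap: 0.4
finger_force: 1.0
clock: 9.3
eef_pos: [608.0, 144.6, 97.1]
eef_rot: [-3.139, 0.599, 2.877]
wrist_force: [-3.1, -0.6, -1.0]
finger_gap: 0.4
finger_force: 1.0
now 9.3 [608.  144.6  97.1] F [-3.07 -0.63 -0.98]
shift [ 0.3 -0.1  0.6] turn [-0.003 -0.001 -0.001]
```

```bash
s() { :; }; python3 -m crank '[[0,-0.8,0,0.6,0,0,0],[0,-0.8,0,0.6,0,0,0]]'|grep -E "pos|wrist"; python3 -m crank '[[0,-0.8,0,0.6,0,0,0],[0,-0.8,0,0.6,0,0,0]]'|grep -E "pos|wrist"; python3 -m crank '[[0,-0.4,0,0.3,0,0,0],[0,-0.4,0,0.3,0,0,0]]'|grep -E "pos|wrist"
```

```text
eef_pos: [608.9, 144.3, 97.0]
wrist_force: [-1.3, 0.5, -0.2]
eef_pos: [609.9, 144.1, 97.0]
wrist_force: [-2.3, 0.8, -0.1]
eef_pos: [610.3, 144.0, 96.9]
wrist_force: [-2.8, -0.1, -0.7]
```

```bash
python3 -m crank '[[0,-0.6,0,0.4,0,0,0],[0,-0.6,0,0.4,0,0,0]]'|grep -E "pos|wrist"; python3 -m crank '[[0,-0.6,0,0.4,0,0,0],[0,-0.6,0,0.4,0,0,0]]'|grep -E "pos|wrist"; python3 -m crank '[[0,-0.6,0,0.4,0,0,0],[0,-0.6,0,0.4,0,0,0]]'|grep -E "pos|wrist"
python3 - <<'E'
from h import *
for n in("top","side"):
    p,d=optics.camera(n); cv2.imwrite(f"pics/{n}4.png",p[:,:,::-1])
    q=cv2.imread(f"pics/{n}3.png"); print(n,[cv2.phaseCorrelate(*(cv2.cvtColor(i[a:b,c:e].copy(),6).astype(np.float32) for i in(q,p[:,:,::-1])))[0] for a,b,c,e in ([(210,285,240,292)] if n=="side" else [(140,170,262,325)])])
E
```

```text
eef_pos: [610.9, 143.8, 96.8]
wrist_force: [-2.6, 0.5, -0.8]
eef_pos: [611.4, 143.7, 96.7]
wrist_force: [-5.0, 1.5, 0.1]
eef_pos: [611.8, 143.5, 96.6]
wrist_force: [-10.3, 2.6, 1.2]
top [(-0.032030161444481564, 0.02460991624003306)]
side [(-0.01350103490902299, 0.38973696085540865)]
```

The force rose to 10 N with almost no travel, so the toggle is at its stop. Drawing the finger straight out.

```bash
python3 -m crank '[[0,4,0,-3,0,0,0],[0,12,0,-8,0,0,0],[0,20,0,-14,0,0,0],[0,28,0,-19,0,0,0],[0,36,0,-25,0,0,0],[0,44,0,-30,0,0,0],[0,52,0,-36,0,0,0],[0,60,0,-41,0,0,0],[0,74,0,-51,0,0,0],[0,82,0,-57,0,0,0]]'; python3 -m crank '[[0,0,0,0,0,0,0],[0,0,0,0,0,0,0],[0,0,0,0,0,0,0]]';python3 - <<'E'
from h import *
rel([-150,0,110],.6)
for n in("top","side"):
    p,d=optics.camera(n); cv2.imwrite(f"pics/{n}5.png",p[:,:,::-1]); np.save(f"{n}5.npy",d)
a=cv2.imread("pics/side5.png")[190:300,230:370];b=cv2.imread("pics/top5.png")[135:245,240:400]
f=lambda i:cv2.resize(i,None,fx=5,fy=5)
cv2.imwrite("pics/c5.png",cv2.convertScaleAbs(f(a),alpha=2.2))
d=np.load("top5.npy")
P=np.array([w("top",u,v,d=d[v,u]) for v in range(130,230) for u in range(257,345) if d[v,u]>0])
for lo,hi in((70,90),(106,125)):
  q=P[(P[:,2]>lo)&(P[:,2]<hi)];r=cv2.minAreaRect(q[:,:2].astype(np.float32));print(r)
E
```

```text
clock: 11.6
eef_pos: [514.9, 170.0, 97.8]
eef_rot: [-3.139, 0.598, 2.877]
wrist_force: [0.7, 0.9, -0.8]
finger_gap: 0.5
finger_force: 0.0
clock: 11.9
eef_pos: [516.5, 169.7, 98.0]
eef_rot: [-3.139, 0.599, 2.876]
wrist_force: [0.1, 0.0, -0.3]
finger_gap: 0.4
finger_force: 0.0
now 11.9 [516.5 169.7  98. ] F [ 0.08  0.01 -0.29]
shift [  3.3  -0.5 -16.7] turn [-0.003 -0.001 -0.001]
((649.4482421875, 133.53021240234375), (130.22315979003906, 130.1794891357422), 74.9897232055664)
((588.0582275390625, 150.0106201171875), (94.23744201660156, 139.6132354736328), 74.84873962402344)
```

View pics/c5.png

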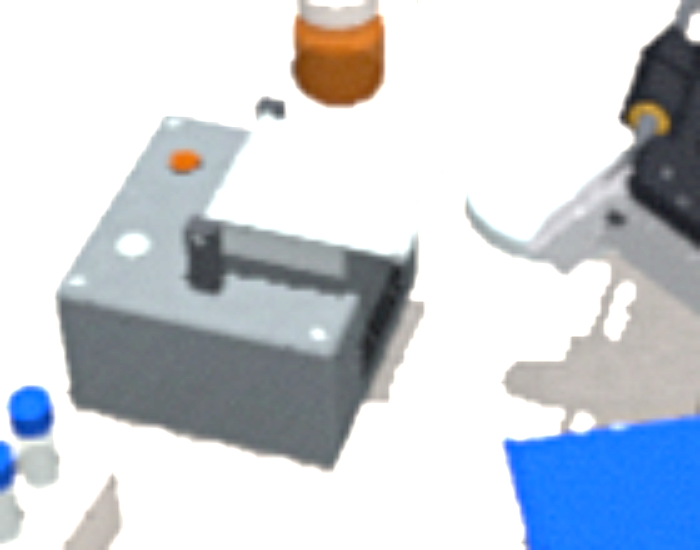

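The guard is shut, with its lip at crop (345–415, 235–275). The box centre is within 0.3 mm of where it started, and the finger touches nothing.

```bash
python3 -c "
from cell import manip
print(manip.sign_off())"
```

```text
the job is handed in; nothing more can be done
None
```

I lifted the guard on the finger, pushed the toggle over until it hit its stop (about 10 N), and drew the finger out so the guard dropped shut; the box stayed within 0.3 mm, and I handed the job in at about 12 s. The shut guard hides the toggle, so its final position is judged from the force alone, and I did not re-measure the jar, rack and dish.

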